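# Clamp the charcoal block: hand-tight plus a quarter turn

## Task

The black charcoal block lies half-way in the bed of the small hold-down clamp. Push it fully home between the rails, flat on the bed and up against the clamp's post, then turn the square black knob clockwise until you feel the foot bite on the block (the resistance rises sharply), and from there give it one more quarter turn, no less and certainly not a half turn, so that the block is held firmly but not crushed. Let go, and leave the other things on the bench where they are.

Things in the scene. Friction and masses are not known exactly. Their poses are not given: they have to be found in the camera images.
- clamp: Hold-down clamp, fixed on the bench: dark steel bed 132 x 84 x 10 mm, two low side rails, grey post, arm over the bed with a vertical screw. Origin: on the bench below the screw's axis; z up, x from the bed's open front (x = -77 mm) to the post. Rails: inner faces at y = -25.5 and 25.5 mm, from x = -65 to 24 mm, tops at z = 20.5 mm. Arm's top 68 mm up (70.5 mm at the screw).
- clamp_stop (a point): The stop for the block: middle of the front face of the clamp's grey post, 23.5 mm above the bench, at x = 24 mm in the clamp's frame; axes as the clamp's. The post is 34 mm wide.
- screw: The steel screw with all it carries: square knob on top, round sprung steel foot 14 mm wide below. Origin on its axis, 44 mm above the bench at knob value 0. It does not turn but sinks 2.4 mm per rad of the knob (15 mm a turn). At the bite the foot's force on the block rises to 37 N within 0.25 rad, then by 10.5 N a rad, to about 50 N a quarter turn after first touch.
- knob (a joint): Turn in rad, growing clockwise from above, lowering the foot. Starts at 0 to 0.6, ends at 9. The foot's stem is set anew each time: it bites at 1.2 to 3.4, to be felt. Drag: 0.15 N m, either way. At the bite the torque jumps to 0.24 N m within 0.25 rad, then to 0.27 at a quarter turn; 0.09 to 0.13 of it is the foot's spring pushing back, also while stopped. Drag holds the knob when let go.
- knob_grip (a point): Centre of the knob's head, on the screw's axis, 104 mm above the bench at knob value 0, sinking 2.4 mm a rad. The head is a black plastic square, 24 x 24 mm and 20 mm high (10 mm above and below this point), with a light index line on top toward the point's x axis. x and y are square to its sides and turn with it: a grasp from above every quarter turn. The collar below is 17 mm wide.
- charcoal_block: The black charcoal block, loose, 46 mm wide, 70 mm long, 27 mm high, about 0.12 kg. Origin: centre of its underside; its long side is its y axis, which lies along the clamp's x axis. It lies on the bed between the rails, 18 to 34 mm short of home; its front end, 35 mm from the origin, is free to be pushed at mid width, about 28 mm above the bench. Home: origin at x = -11 mm in the clamp's frame.
- lighter: A gas lighter, 25 x 81 x 12 mm, lying loose on the bench; a bystander. Origin at the centre of its underside.
- brick_chip: A chip of fire brick, 24 x 30 x 14 mm, loose; a bystander. Origin at the centre of its underside.
- rubber_ring: A grey rubber ring, 33 mm wide and 13 mm high, loose; a bystander. Origin at the centre of its underside.
There are look-alikes about, which are no part of the job. There is more than one size of the charcoal_block; the job needs the larger.

How it is judged (in metres and radians):
On the way, in this order (a step that is already met when the one before it is completed fails the run):
1. the block is pushed home: within 3 mm of the post, with the foot not yet on it (x of charcoal_block in the frame of clamp above -0.014 m and contact force between screw and charcoal_block below 1 N), for 0.1 s.
2. the foot has come down on the block (more than 12 N) (contact force between screw and charcoal_block above 12 N), for 0.1 s.
At the end, for the whole second after the job is handed in: The block lies flat on the bed with its back end within 4 mm of the post, the foot presses on it with 45.5 to 56.5 N (the knob about 65 to 120 degrees past first touch), and knob and block are at rest (x of charcoal_block in the frame of clamp above -0.015 m and angle between charcoal_block's own z axis and vertical below 0.05 rad and contact force between screw and charcoal_block between 45.5 and 56.5 N and velocity of joint knob below 0.1 rad/s and linear speed of charcoal_block below 0.01 m/s).
It fails at once if the block is crushed: the foot presses with more than 64 N (nearly half a turn past the bite) (contact force between screw and charcoal_block above 64 N).
It fails at once if a bystander (lighter, brick chip or rubber ring) is moved by more than 20 mm (distance of any of lighter, brick_chip, rubber_ring from where it was at the start of the episode above 0.02 m).
It also fails if it takes over 72 s, if anything falls off the work surface, if the arm or the gripper's body presses on something with over 40 N, if the wrist force passes 120 N, or if a joint passes its speed limit or range.

## Robot

A 7-joint arm with a two-finger parallel gripper is mounted at the origin on a cart in front of the work surface, level with it; the furniture and walls round the work are solid. World frame = base frame: x ahead of the robot, y to its left, z up, the work surface at z = 0. Lengths are in m, angles in degrees, forces in N, time in s.
With the tool pointing down it reaches from about 0.4 to 0.85 m from the base axis. Payload 4.4 kg.
Tool frame: the origin (TCP) lies at the very end of the fingers, on their centre line; the grasp point (between the pads) lies 19 mm behind it; z points along the fingers, y is the line along which they close (so a half turn about z gives the same grasp; the last joint's range is limited). The gripper opens to 94 mm and grips with 3 to 60 N. Pads are 16 mm wide; open, the fingers measure 119 mm over their backs; the gripper's body (75 mm by 177 mm) begins 78 mm behind the grasp point.
Start: joints at [68.595, 36.005, 2.206, 86.941, -1.547, 57.084, -1.146], TCP at [0.197, -0.619, 0.167] pointing down, gripper open.
Joint ranges: [-175.42, 175.42], [-21.48, 121.26], [-71.46, 75.88], [10.55, 141.38], [-63.04, 243.04], [13.31, 113.54], [-168.57, 168.57]. Speed limits (degrees/s): [147.25, 147.25, 180, 180, 180, 180, 180].

## Interface

Orientations are given as a 3x3 rotation matrix whose columns are the frame's x, y, z axes.
In Python, from station import ctrl gives the robot as it stands.
- The arm moves only by the tool step_arm, never from a script. Its argument "motion" is one flat list of numbers, 6 for each row, row after row: the shift along the tool's x, y, z in m, then the turn, a rotation vector about the tool's x, y, z in degrees. A call has 1 to 8 rows; each row is the pose to reach, as a shift and turn from the pose commanded when the call began, along the tool's axes at that moment; what a row does not reach only later rows make up. A row lasts 1/10 s, in which the tool goes at most 50 mm and 8.59 degrees, less where a joint would pass 70% of its speed; a pose out of reach is approached as far as the arm can. A call with a gripper value outside its range is refused whole. "jaw" is the finger opening in m, from 0 to 0.094, set as the call begins (left out, the last holds). The fingers move at their own pace and stop on an object; the grip force is fixed at half the most. Time passes only in rows, so rows that repeat a pose let the fingers close. It gives the time, the measured TCP pose, the force, the opening and the grip force at its end, in the units of the state.
- ctrl.read_state(): the state, without advancing time (a new reading comes with each control period).
- ctrl.snapshot(name): name is "scene" or "top"; returns the picture (384x512x3 uint8, red, green, blue); there is no depth.
- ctrl.get_calibration(name): a dict with "intrinsics" (3x3 intrinsics, pixels), "dist_coeffs" ([k1, k2, p1, p2, k3] as OpenCV has them; the pictures are not rectified), "world_to_cam" (4x4, takes a point from world to camera coordinates). Camera axes: x right, y down, z forward; pixel columns grow to the right and rows downward; lengths in m; the calibration is good to about 2 mm. A picture is of the moment at which its call begins. get_calibration takes no time and is no camera call.
- ctrl.finish_job(): hands the job in; it is judged then, once.
The state is a dict: "time": time; "joint_pos": joint angles; "joint_vel": joint speeds; "tau": joint torques, N m; "eef_pos": TCP position; "orientation": TCP orientation; "wrist_force": force on the tool from outside, world axes, zero at the start; "torque": the same for the moment, N m; "finger_gap": finger opening in m; "finger_force": force on a finger pad.
Only numpy, scipy, OpenCV 4.12 (cv2) and the standard library are available. Lean on these libraries where they do the work, as an engineer would, in place of code of your own. Each camera call takes 0.05 s, during which the arm holds its last target. There are 200 camera calls.

## Working session

There is one attempt and no reset: what is moved stays moved. The work goes in short steps, Python scripts to look and compute and a tool call to move; the robot and the scene stay as the last step left them, time stands still between calls to the robot, and variables do not carry over. Pictures are saved under pics/ and viewed, at most 10 in all, crops included, and the job is handed in when it is done.

Besides the shell and the picture viewer there is one more tool, called in YAML: its name, and indented under it one key for each argument. step_arm: Moves the arm, as the interface text tells. Its arguments: {"type":"object","properties":{"motion":{"type":"array","items":{"type":"number"}},"jaw":{"type":"number"}},"required":["motion"]}

```bash
mkdir -p pics
cat > h.py <<'E'
import numpy as np, cv2
from station import ctrl
def snap(n,f):
    im=ctrl.snapshot(n); cv2.imwrite('pics/'+f,im[:,:,::-1]); return im
def ray(n,px,z):
    c=ctrl.get_calibration(n);K=np.array(c['intrinsics']);d=np.array(c['dist_coeffs']);T=np.array(c['world_to_cam'])
    u=cv2.undistortPoints(np.array([[px]],float),K,d)[0,0]
    R=T[:3,:3];o=-R.T@T[:3,3];v=R.T@np.array([u[0],u[1],1]);return o+v*(z-o[2])/v[2]
def proj(n,P):
    c=ctrl.get_calibration(n);T=np.array(c['world_to_cam'])
    return cv2.projectPoints(np.array(P,float).reshape(-1,3),cv2.Rodrigues(T[:3,:3])[0],T[:3,3],np.array(c['intrinsics']),np.array(c['dist_coeffs']))[0][:,0]
E
python3 - <<'E'
from h import *
a=snap('scene','s0.png');b=snap('top','t0.png')
s=ctrl.read_state();print(s)
for n in('scene','top'):
    T=np.array(ctrl.get_calibration(n)['world_to_cam']);print(n,-T[:3,:3].T@T[:3,3],T[2,:3])
E
```

```text
{'time': 0.1, 'joint_pos': array([68.59314417, 36.05237368,  2.2015289 , 86.98583367, -1.54596678,
       57.08505203, -1.14626508]), 'joint_vel': array([ 0.05201395, -0.04530697, -0.03179037, -0.05203423, -0.04469619,
       -0.07834439,  0.05393283]), 'tau': array([ 2.40451678e-03, -5.50804138e+01,  1.14712436e+00, -1.87119931e+01,
       -5.21948794e-02,  1.92144932e-02,  4.56311443e-05]), 'eef_pos': array([ 0.19678483, -0.61883763,  0.16588458]), 'orientation': array([[ 9.52989564e-01,  3.03002691e-01, -5.10611642e-04],
       [ 3.03003121e-01, -9.52988300e-01,  1.55215574e-03],
       [-1.62995554e-05, -1.63390514e-03, -9.99998665e-01]]), 'wrist_force': array([-0.80468384, -0.59656684,  0.03644701]), 'torque': array([ 0.03988434, -0.00508533,  0.01951691]), 'finger_force': 0.0, 'finger_gap': 0.09426170706517034}
scene [0.08701174 0.46258326 0.56914395] [ 0.53612996 -0.61591494 -0.57724644]
top [ 0.39812646 -0.08970901  1.09841175] [ 0.17014611 -0.00300231 -0.98541427]
```

View pics/s0.png

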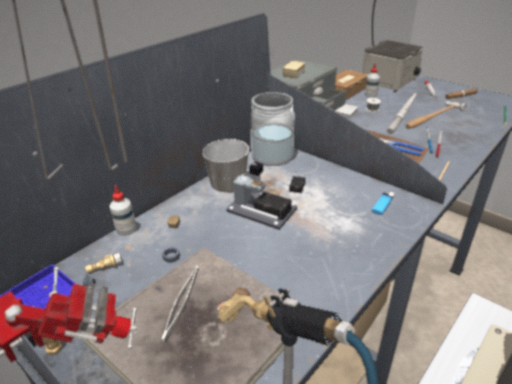

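View pics/t0.png

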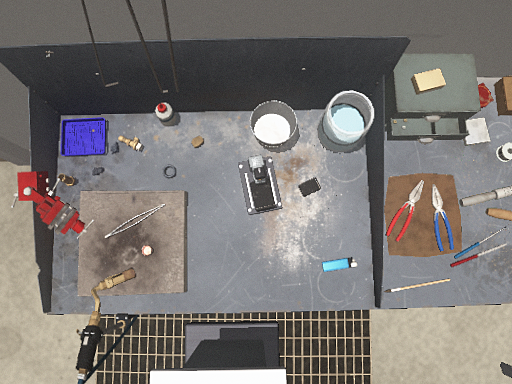

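The scene view shows the clamp at about (262,205). In the top view it is at (260,185) with its post pointing up the picture. The small black block at (309,186) is loose on the bench and is the look-alike. The block in the clamp bed at about (264,195) is the larger one. Next is an enlarged crop.

Run:
```python
from h import *
b=cv2.imread('pics/t0.png')[140:225,225:335];a=cv2.imread('pics/s0.png')[155:235,215:315]
cv2.imwrite('pics/c0.png',np.vstack([cv2.resize(b,(440,340),interpolation=2)[:290],cv2.resize(a,(440,310),interpolation=2)[:310]]))
cv2.imwrite('pics/c1.png',cv2.resize(cv2.imread('pics/t0.png')[145:220,230:330],(800,600),interpolation=2))
for p in[(255,0),(260,185),(162,107)]:print(p,ray('top',p,0))
```

```text
(255, 0) [ 1.09115619 -0.10878838  0.        ]
(260, 185) [ 0.58668039 -0.1109485   0.        ]
(162, 107) [0.79310638 0.13427158 0.        ]
```

View pics/c1.png

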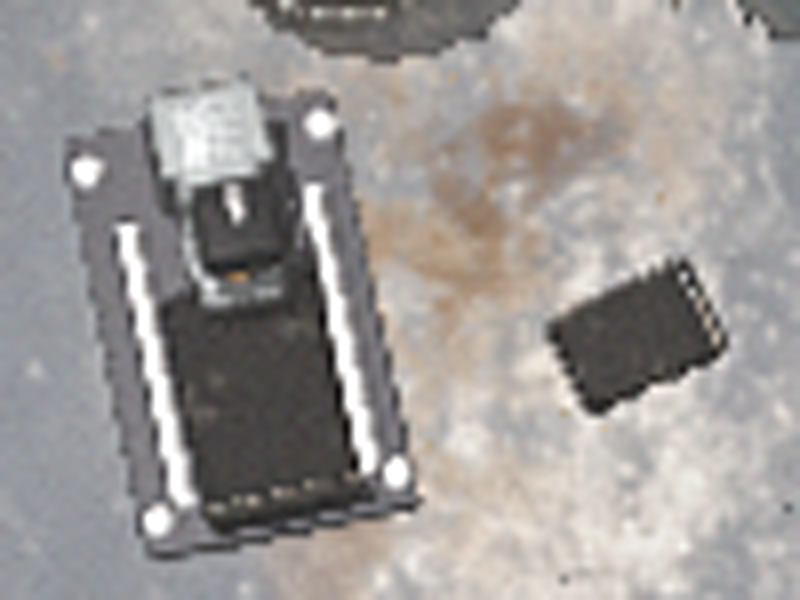

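Run:
```python
from h import *
from scipy.optimize import least_squares
f=lambda p:np.array(p)/8+np.array([230,145])-0.5+0.5/8
px=f([(148,555),(415,500),(335,98),(68,145),(243,222)])
L=np.array([(-.077,.042,.01),(-.077,-.042,.01),(.055,-.042,.01),(.055,.042,.01),(0,0,.1135)])
def W(p,L):
    c,s=np.cos(p[2]),np.sin(p[2]);L=np.atleast_2d(L);return np.c_[p[0]+c*L[:,0]-s*L[:,1],p[1]+s*L[:,0]+c*L[:,1],L[:,2]]
r=least_squares(lambda p:(proj('top',W(p,L))-px).ravel(),[.6,-.11,.2],x_scale=[.01,.01,.1])
p=r.x;print(p,np.degrees(p[2]),r.fun.reshape(-1,2).round(2))
np.save('clamp.npy',p)
def inv(w):
    c,s=np.cos(p[2]),np.sin(p[2]);d=w[:2]-p[:2];return np.array([c*d[0]+s*d[1],-s*d[0]+c*d[1]])
for q,z in[((200,497),.037),((362,474),.037),((165,310),.037),((320,290),.037),((215,528),.010),((375,500),.010),((243,222),.1135),((240,221),.1135),((232,185),.1135),((205,262),.1135),((285,262),.1135),((195,185),.1135),((290,180),.1135)]:
    print(q,z,inv(ray('top',f(q),z)).round(4))
for n,q in[('lighter',(338,265)),('chip',(197,142)),('ring',(170,171)),('bin',(272,125)),('jar',(347,120))]:print(n,ray('top',q,.01).round(3),inv(ray('top',q,.01)).round(3))
# knob ray in scene
k=ctrl.read_state();print(k['orientation'].round(3))
print(proj('scene',W(p,np.vstack([L,[[-.077,0,.01]]]))).round(1))
```

```text
[ 0.59609136 -0.10845945  0.17031628] 9.758403856585556 [[-0.13  0.71]
 [ 0.67  1.05]
 [ 0.   -1.02]
 [-0.15 -0.63]
 [-0.35 -0.17]]
(200, 497) 0.037 [-0.0643  0.0234]
(362, 474) 0.037 [-0.0666 -0.0248]
(165, 310) 0.037 [-0.0075  0.023 ]
(320, 290) 0.037 [-0.0102 -0.0233]
(215, 528) 0.01 [-0.0712  0.02  ]
(375, 500) 0.01 [-0.0719 -0.0291]
(243, 222) 0.1135 [-0.0005 -0.0007]
(240, 221) 0.1135 [-0.0001  0.0001]
(232, 185) 0.1135 [0.0103 0.0003]
(205, 262) 0.1135 [-0.0096  0.0118]
(285, 262) 0.1135 [-0.0138 -0.0099]
(195, 185) 0.1135 [0.0123 0.0104]
(290, 180) 0.1135 [ 0.0087 -0.0158]
lighter [ 0.389 -0.292  0.01 ] [-0.236 -0.146]
chip [0.696 0.043 0.01 ] [0.124 0.132]
ring [0.624 0.109 0.01 ] [0.064 0.21 ]
bin [ 0.736 -0.144  0.01 ] [ 0.132 -0.059]
jar [ 0.746 -0.333  0.01 ] [ 0.11  -0.247]
[[ 0.953  0.303 -0.001]
 [ 0.303 -0.953  0.002]
 [-0.    -0.002 -1.   ]]
[[279.  225.1]
 [297.5 204. ]
 [246.2 187.5]
 [225.7 206.4]
 [256.1 163. ]
 [288.5 214.2]]
```

View pics/c0.png

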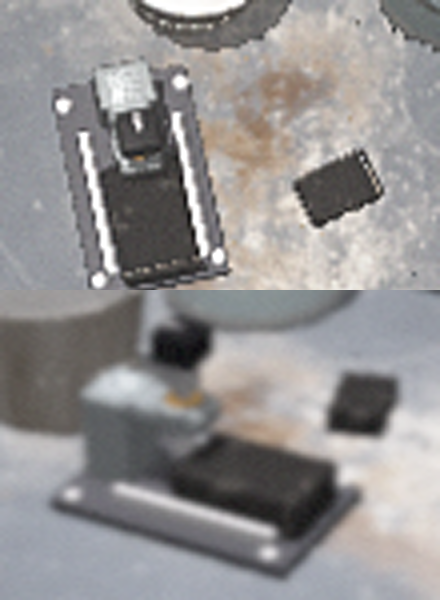

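The crop confirms it: the 46x70 block sits in the bed between the rails, with its front about 22 mm short of home, and the smaller one at (309,186) stays out of it. The knob's index line points toward the post, turned about 9° clockwise. The clamp is at (0.596, -0.108) with yaw 9.8°. Before moving I check the divider's height and the bin.

```bash
cat >> h.py <<'E'
def go(T,yaw=None):
    s=ctrl.read_state();R=np.array(s['orientation']);d=R.T@(np.array(T)-s['eef_pos'])
    y=np.degrees(np.arctan2(R[1,0],R[0,0]))
    print('shift',d.round(4),'yaw',y.round(2),'turn z',None if yaw is None else round(y-yaw,2),'j',s['joint_pos'].round(1))
def W(L):
    p=np.load('clamp.npy');c,s=np.cos(p[2]),np.sin(p[2]);L=np.array(L,float);return np.array([p[0]+c*L[0]-s*L[1],p[1]+s*L[0]+c*L[1],L[2]])
E
python3 - <<'E'
from h import *
y0=ray('top',(380,303),.0)[1];print('divider end',ray('top',(380,303),.0),ray('top',(372,140),0))
c=ctrl.get_calibration('scene');T=np.array(c['world_to_cam']);o=-T[:3,:3].T@T[:3,3]
for q in[(445,184),(400,155),(330,112),(272,76)]:
    v=ray('scene',q,0)-o;print(q,(o+v*(y0-o[1])/v[1]).round(3))
for q in((205,150),(248,150)):
    print('bin',q,[ray('scene',q,z).round(3) for z in(.08,.12)])
go([.197,-.619,.40]); go([.42,-.36,.40]); go(W([-.115,0,.15]),9.76);print(W([-.115,0,.15]))
E
```

```text
divider end [ 0.29612571 -0.3907121   0.        ] [ 6.96233799e-01 -3.95524843e-01  2.22044605e-16]
(445, 184) [ 0.297 -0.391  0.04 ]
(400, 155) [ 0.408 -0.391  0.073]
(330, 112) [ 0.601 -0.391  0.125]
(272, 76) [ 0.784 -0.391  0.175]
bin (205, 150) [array([ 0.765, -0.121,  0.08 ]), array([ 0.709, -0.073,  0.12 ])]
bin (248, 150) [array([ 0.686, -0.183,  0.08 ]), array([ 0.637, -0.13 ,  0.12 ])]
shift [ 2.000e-04 -2.000e-04 -2.341e-01] yaw 17.64 turn z None j [68.6 36.1  2.2 87.  -1.5 57.1 -1.1]
shift [ 0.2911 -0.1794 -0.2338] yaw 17.64 turn z None j [68.6 36.1  2.2 87.  -1.5 57.1 -1.1]
shift [ 0.4213 -0.3811  0.0165] yaw 17.64 turn z 7.88 j [68.6 36.1  2.2 87.  -1.5 57.1 -1.1]
[ 0.48275527 -0.12795127  0.15      ]
```

step_arm:
  motion: [0, 0, -0.05, 0, 0, 0, 0, 0, -0.1, 0, 0, 0, 0, 0, -0.15, 0, 0, 0, 0, 0, -0.2, 0, 0, 0, 0, 0, -0.235, 0, 0, 0, 0, 0, -0.235, 0, 0, 0]
  jaw: 0

```text
time: 0.7
eef_pos: [0.1976, -0.6217, 0.4073]
orientation: [[0.953, 0.303, 0.003], [0.303, -0.953, -0.01], [0.0, 0.01, -1.0]]
wrist_force: [0.4, -0.8, 0.1]
finger_gap: 0.0494
finger_force: 0.0
```

step_arm:
  motion: [0.042, -0.026, 0, 0, 0, 1, 0.083, -0.051, 0, 0, 0, 2, 0.125, -0.077, 0, 0, 0, 3, 0.167, -0.102, 0, 0, 0, 4, 0.208, -0.128, 0, 0, 0, 5, 0.25, -0.154, 0, 0, 0, 6, 0.291, -0.179, 0, 0, 0, 7, 0.291, -0.179, 0, 0, 0, 7.9]

```text
time: 1.5
eef_pos: [0.4254, -0.353, 0.4004]
orientation: [[0.983, 0.181, 0.002], [0.181, -0.983, 0.006], [0.003, -0.005, -1.0]]
wrist_force: [-0.5, 0.2, 0.0]
finger_gap: 0.0006
finger_force: 0.0
```

Run:
```python
from h import *
go(W([-.115,0,.15]),9.76)
```

```text
shift [ 0.0966 -0.2096  0.2518] yaw 10.44 turn z 0.68 j [ 37.9  18.2  -1.4  79.7   0.1  82.3 -42.9]
```

step_arm:
  motion: [0.02, -0.042, 0, 0, 0, 0, 0.039, -0.084, 0, 0, 0, 0, 0.058, -0.126, 0, 0, 0, 0, 0.077, -0.168, 0.02, 0, 0, 0, 0.0966, -0.2096, 0.06, 0, 0, 0.5, 0.0966, -0.2096, 0.11, 0, 0, 0.5, 0.0966, -0.2096, 0.16, 0, 0, 0.5, 0.0966, -0.2096, 0.2, 0, 0, 0.5]

```text
time: 2.3
eef_pos: [0.4787, -0.1373, 0.1992]
orientation: [[0.987, 0.162, -0.001], [0.162, -0.987, 0.0], [-0.001, -0.0, -1.0]]
wrist_force: [0.8, -1.1, -0.2]
finger_gap: 0.0005
finger_force: 0.0
```

Run:
```python
from h import *
a=snap('scene','s1.png');b=snap('top','t1.png')
cv2.imwrite('pics/c2.png',np.vstack([cv2.resize(b[140:240,220:320,::-1],(400,300)),cv2.resize(a[140:240,220:340,::-1],(400,300))]))
go(W([-.105,0,.026]),9.76)
```

```text
shift [ 0.0226 -0.0064  0.1697] yaw 9.25 turn z -0.51 j [ 18.3  21.7  -7.5 108.3   3.5  51.  -71.7]
```

View pics/c2.png

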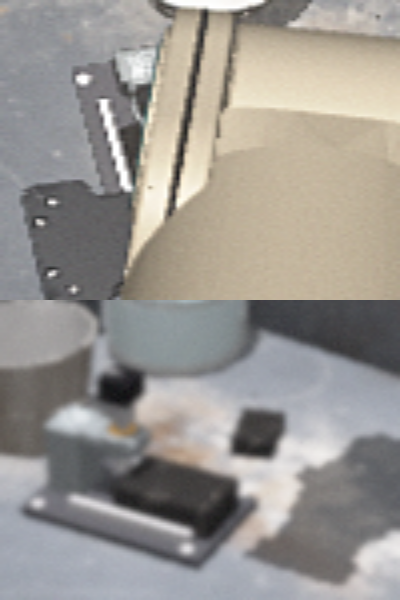

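step_arm:
  motion: [0.01, -0.0032, 0.045, 0, 0, -0.25, 0.0226, -0.0064, 0.09, 0, 0, -0.5, 0.0226, -0.0064, 0.13, 0, 0, -0.5, 0.0226, -0.0064, 0.16, 0, 0, -0.5, 0.0226, -0.0064, 0.169, 0, 0, -0.5, 0.0226, -0.0064, 0.169, 0, 0, -0.5]

```text
time: 3.0
eef_pos: [0.5015, -0.1283, 0.033]
orientation: [[0.986, 0.169, -0.0], [0.169, -0.986, -0.0], [-0.0, 0.0, -1.0]]
wrist_force: [-0.1, 1.3, 0.2]
finger_gap: 0.0004
finger_force: 0.0
```

Run:
```python
from h import *
go(W([-.105,0,.026]),9.76); go(W([-.054,0,.026]),9.76)
print(ctrl.read_state()['wrist_force'])
a=snap('scene','s2.png')
cv2.imwrite('pics/c3.png',cv2.resize(a[120:270,200:400,::-1],(800,600),interpolation=2))
```

```text
shift [-0.0084 -0.0036  0.007 ] yaw 9.71 turn z -0.05 j [ 15.   36.9  -5.6 114.6   7.   28.8 -75.9]
shift [ 0.0426 -0.0036  0.007 ] yaw 9.71 turn z -0.05 j [ 15.   36.9  -5.6 114.6   7.   28.8 -75.9]
[-0.10937923  1.25422236  0.22827317]
```

View pics/c3.png

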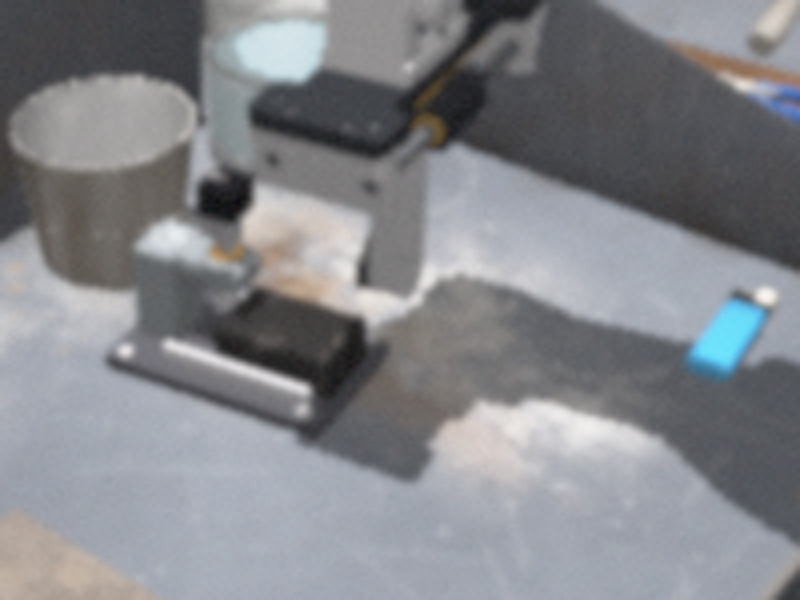

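step_arm:
  motion: [0, -0.0036, 0.007, 0, 0, 0, 0.006, -0.0036, 0.007, 0, 0, 0, 0.012, -0.0036, 0.007, 0, 0, 0, 0.018, -0.0036, 0.007, 0, 0, 0, 0.022, -0.0036, 0.007, 0, 0, 0, 0.026, -0.0036, 0.007, 0, 0, 0, 0.03, -0.0036, 0.007, 0, 0, 0, 0.03, -0.0036, 0.007, 0, 0, 0]

```text
time: 3.85
eef_pos: [0.5308, -0.1191, 0.0257]
orientation: [[0.986, 0.169, 0.001], [0.169, -0.986, 0.0], [0.001, 0.0, -1.0]]
wrist_force: [-1.4, 0.1, -0.1]
finger_gap: 0.0006
finger_force: 0.0
```

Run:
```python
from h import *
go(W([-.054,0,.026]),9.76)
print(ctrl.read_state()['wrist_force'])
```

```text
shift [ 0.0122  0.0006 -0.0003] yaw 9.75 turn z -0.01 j [ 13.3  39.   -5.4 110.9   6.7  30.4 -77. ]
[-1.36712098  0.13268376 -0.14805993]
```

step_arm:
  motion: [0.002, 0, 0, 0, 0, 0, 0.004, 0, 0, 0, 0, 0, 0.006, 0, 0, 0, 0, 0, 0.008, 0, 0, 0, 0, 0, 0.008, 0, 0, 0, 0, 0]

```text
time: 4.35
eef_pos: [0.5383, -0.1178, 0.0257]
orientation: [[0.986, 0.169, 0.0], [0.169, -0.986, 0.0], [0.0, 0.0, -1.0]]
wrist_force: [0.1, 0.2, 0.1]
finger_gap: 0.0004
finger_force: 0.0
```

step_arm:
  motion: [0.001, 0, 0, 0, 0, 0, 0.002, 0, 0, 0, 0, 0, 0.002, 0, 0, 0, 0, 0]

```text
time: 4.65
eef_pos: [0.5401, -0.1175, 0.0257]
orientation: [[0.986, 0.169, 0.0], [0.169, -0.986, 0.0], [0.0, 0.0, -1.0]]
wrist_force: [-0.4, 0.6, -0.3]
finger_gap: 0.0003
finger_force: 0.0
```

step_arm:
  motion: [0.001, 0, 0, 0, 0, 0, 0.002, 0, 0, 0, 0, 0, 0.002, 0, 0, 0, 0, 0]

```text
time: 4.95
eef_pos: [0.5421, -0.1172, 0.0257]
orientation: [[0.986, 0.169, 0.0], [0.169, -0.986, 0.0], [0.0, 0.0, -1.0]]
wrist_force: [-0.4, -0.3, 0.7]
finger_gap: 0.0005
finger_force: 0.0
```

step_arm:
  motion: [0.001, 0, 0, 0, 0, 0, 0.002, 0, 0, 0, 0, 0, 0.002, 0, 0, 0, 0, 0]

```text
time: 5.25
eef_pos: [0.5441, -0.1168, 0.0257]
orientation: [[0.986, 0.169, 0.0], [0.169, -0.986, 0.0], [0.0, 0.0, -1.0]]
wrist_force: [0.6, -0.3, 0.7]
finger_gap: 0.0005
finger_force: 0.0
```

Run:
```python
from h import *
go(W([-.054,0,.026]),9.76)
a=snap('scene','s3.png')
cv2.imwrite('pics/c4.png',cv2.resize(a[120:270,200:400,::-1],(800,600),interpolation=2))
```

```text
shift [-0.0013  0.0006 -0.0003] yaw 9.74 turn z -0.02 j [ 12.8  39.7  -5.4 108.9   6.6  31.7 -77.3]
```

View pics/c4.png

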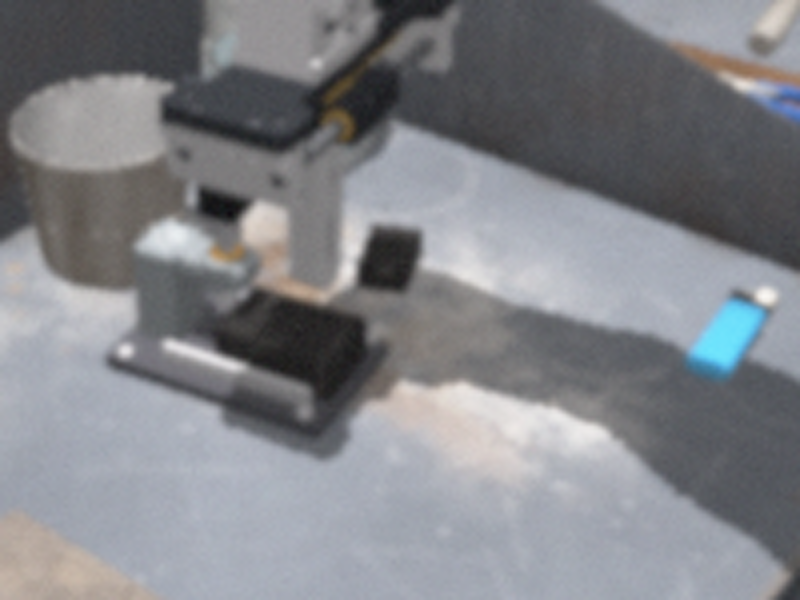

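Run:
```python
from h import *
s=ctrl.read_state();P=s['eef_pos'];print(P,proj('scene',P),proj('top',P))
for z in(.02,.04,.06,.08):print(z,ray('scene',(279,191),z).round(3), ray('scene',(275+16,207),z).round(3))
c=W([-.077,.042,.01]);print([proj('scene',W(l)).round(1) for l in([-.077,.042,.01],[-.077,-.042,.01],[.055,.042,.01],[0,0,.114],[-.046,0,.037],[-.046,0,.01],[.03,0,.07])])
```

```text
[ 0.54394793 -0.1168566   0.02568517] [[278.37030966 205.05387332]] [[263.03268694 200.77794651]]
0.02 [ 0.581 -0.165  0.02 ] [ 0.524 -0.134  0.02 ]
0.04 [ 0.563 -0.142  0.04 ] [ 0.508 -0.113  0.04 ]
0.06 [ 0.545 -0.12   0.06 ] [ 0.492 -0.091  0.06 ]
0.08 [ 0.527 -0.097  0.08 ] [ 0.476 -0.069  0.08 ]
[array([[279. , 225.1]]), array([[297.5, 204. ]]), array([[225.7, 206.4]]), array([[256.1, 162.8]]), array([[275.7, 199.7]]), array([[275.7, 209.9]]), array([[244.6, 177. ]])]
```

Run:
```python
from h import *
s=ctrl.read_state();P=s['eef_pos'];R=np.array(s['orientation'])
im=cv2.imread('pics/s3.png')[40:240,180:440];im=cv2.resize(im,(780,600),interpolation=2)
for z,c in((0,(0,0,255)),(-.019,(0,255,0)),(-.097,(255,0,255))):
    for y in(-.0885,-.05,0,.05,.0885):
        q=(proj('scene',P+R@[0,y,z])[0]-[180,40])*3;cv2.circle(im,tuple(int(v) for v in q),3,c,-1 if y==0 else 1)
cv2.imwrite('pics/c5.png',im)
```

```text
(no output)
```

View pics/c5.png

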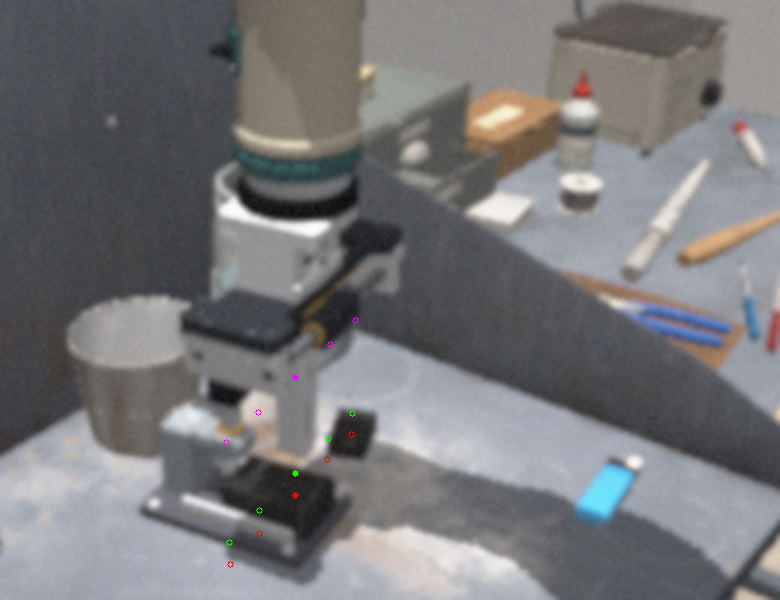

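Run:
```python
from h import *
R=np.array([[.987,.162,0],[.162,-.987,0],[0,0,-1]]);P=np.array([.4787,-.1373,.1992])
for z in(-.097,-.13,-.16):print('t1 corners',[proj('top',P+R@[x,y,z]).round(0).tolist()[0] for x,y in((.0375,-.0885),(-.0375,-.0885),(.0375,.0885))])
print('t1 tcp in scene',proj('scene',P))
P2=np.array([.5015,-.1283,.033]);print('c3 tcp',proj('scene',P2),'seen 298,193')
for n in('scene','top'):
    c=ctrl.get_calibration(n);print(np.array(c['intrinsics']).round(1).tolist(),c['dist_coeffs'])
a=cv2.imread('pics/s2.png').astype(int);b=cv2.imread('pics/s3.png').astype(int)
d=abs(a-b).sum(2);print((d[190:225:3,255:305:3]))
```

```text
t1 corners [[226.0, 205.0], [233.0, 246.0], [323.0, 187.0]]
t1 corners [[225.0, 202.0], [233.0, 246.0], [326.0, 184.0]]
t1 corners [[224.0, 200.0], [232.0, 245.0], [329.0, 181.0]]
t1 tcp in scene [[313.71265758 136.93540316]]
c3 tcp [[297.90486753 207.30991948]] seen 298,193
[[432.9, 0.0, 261.3], [0.0, 432.9, 196.8], [0.0, 0.0, 1.0]] [-0.01249181  0.          0.          0.          0.        ]
[[453.6, 0.0, 252.7], [0.0, 453.6, 184.7], [0.0, 0.0, 1.0]] [-0.08810427  0.          0.          0.          0.        ]
[[  7   2   3   1   1   5  40 139 168 153  12  70 117 247 273 274  79]
 [  6  16  10  11   4  18   1  11  15  96 201 277 296 282 222 148 187]
 [ 10   4   3  15  20  94  72  61  42 198 259 277 299 297 299 278 173]
 [  3   5  13   5  42  79  76  84  78 104  85 116 221 272 191 103   3]
 [  0   5   6  23  78  95  86  95  83  78  70   5  70  25   4   5   5]
 [  6   4   4  86  97 101  92  94  85  89  83   9   7   4   2   2  13]
 [  7  13  18  27  18  39  27  72  87  73  11   4   4   8   3   4   6]
 [ 11   6  99 134  42   2  11  10  26  34  13  22   5   6   3   4   5]
 [  3  22 124 221 265 232 121  22   6   7   7   4   5   7   5  73  13]
 [  5  91 115  82  71 132 222 241  25  20   8  12   4   7 101 286 284]
 [  3  82 124 144 132 112  82  83  24   5   8  10 112 195 242 272 285]
 [121 211 134  62  85 130 154  58   4  12   7  82 253 277 268 271 274]]
```

In the picture the fingertip sits about 14 px (roughly 35 mm) higher than the reported TCP, and the block hasn't moved. I back off in front of the bed and probe downward gently.

step_arm:
  motion: [-0.04, 0, 0, 0, 0, 0, -0.065, 0, 0, 0, 0, 0, -0.065, 0, 0.005, 0, 0, 0, -0.065, 0, 0.01, 0, 0, 0, -0.065, 0, 0.015, 0, 0, 0, -0.065, 0, 0.019, 0, 0, 0, -0.065, 0, 0.019, 0, 0, 0]

```text
time: 6.0
eef_pos: [0.4801, -0.1274, 0.0059]
orientation: [[0.985, 0.17, -0.001], [0.17, -0.985, 0.0], [-0.001, -0.0, -1.0]]
wrist_force: [-0.4, 1.1, -0.2]
finger_gap: 0.0005
finger_force: 0.0
```

Run:
```python
from h import *
s=ctrl.read_state();P=s['eef_pos'];print(P,s['wrist_force'],s['tau'].round(1),s['joint_pos'],proj('scene',P),proj('top',P))
a=snap('scene','s4.png')
cv2.imwrite('pics/c6.png',cv2.resize(a[120:270,200:400,::-1],(800,600),interpolation=2))
```

```text
[ 0.48008031 -0.12744056  0.00589103] [-0.44110891  1.09355514 -0.19334545] [  0.  -47.1  -0.3  -8.8  -0.   -0.2  -0. ] [ 14.9200323   38.63328409  -4.85184462 118.62179982   7.70944282
  23.0728911  -76.20378494] [[305.57218342 221.84590942]] [[267.84701274 228.1015762 ]]
```

View pics/c6.png

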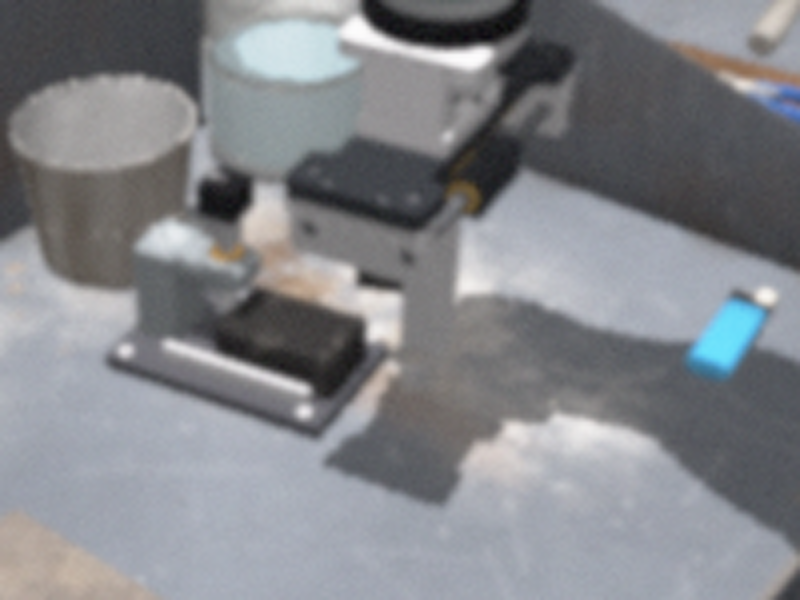

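Run:
```python
from h import *
for f,c in(('s2.png',300),('s3.png',279),('s4.png',306),('s4.png',303),('s4.png',310)):
    im=cv2.imread('pics/'+f);print(f,c,[tuple(int(v) for v in im[r,c]) for r in range(180,228,3)])
e=cv2.imread('pics/s2.png');print('s4col in s2',[tuple(int(v) for v in e[r,306]) for r in range(180,228,3)])
```

```text
s2.png 300 [(128, 126, 127), (121, 120, 123), (122, 121, 122), (125, 126, 128), (130, 129, 131), (204, 204, 204), (183, 181, 184), (114, 116, 124), (112, 119, 125), (114, 117, 119), (119, 122, 124), (119, 121, 124), (109, 114, 117), (98, 103, 108), (98, 100, 107), (104, 106, 109)]
s3.png 279 [(124, 123, 125), (127, 127, 128), (127, 128, 127), (129, 129, 130), (135, 149, 163), (121, 130, 141), (38, 39, 38), (39, 39, 40), (39, 37, 40), (38, 36, 36), (40, 37, 39), (38, 37, 38), (41, 39, 44), (52, 49, 50), (71, 69, 69), (66, 62, 62)]
s4.png 306 [(131, 130, 131), (129, 126, 128), (129, 127, 128), (127, 123, 126), (123, 122, 122), (123, 122, 124), (123, 123, 123), (123, 121, 121), (125, 123, 125), (121, 120, 123), (120, 121, 124), (119, 118, 120), (114, 114, 117), (106, 109, 115), (100, 102, 108), (101, 102, 108)]
s4.png 303 [(126, 124, 127), (112, 110, 113), (110, 107, 110), (125, 124, 125), (121, 121, 122), (124, 123, 125), (123, 124, 124), (124, 121, 123), (122, 121, 121), (115, 116, 119), (121, 124, 129), (123, 120, 123), (116, 115, 119), (96, 99, 108), (100, 105, 112), (103, 102, 110)]
s4.png 310 [(124, 124, 124), (124, 123, 125), (126, 124, 128), (127, 126, 127), (127, 126, 129), (128, 127, 129), (125, 126, 125), (124, 123, 125), (124, 123, 123), (125, 126, 126), (121, 123, 126), (122, 125, 130), (119, 121, 127), (113, 117, 122), (103, 105, 111), (101, 105, 111)]
s4col in s2 [(172, 168, 166), (174, 169, 170), (203, 200, 203), (223, 224, 227), (184, 183, 185), (138, 138, 140), (127, 132, 136), (119, 123, 128), (126, 128, 135), (122, 128, 134), (121, 121, 127), (118, 116, 120), (115, 117, 122), (106, 109, 115), (100, 101, 111), (103, 104, 110)]
```

The tip edge in the picture stays about 14 px above the prediction, and the whole gripper is shifted with it, while the top view confirms xy. So the tip is really about 33 mm higher than reported. I find the bias by touching the bench.

step_arm:
  motion: [0, 0, 0.004, 0, 0, 0, 0, 0, 0.008, 0, 0, 0, 0, 0, 0.012, 0, 0, 0, 0, 0, 0.012, 0, 0, 0]

```text
time: 6.45
eef_pos: [0.4794, -0.1277, -0.0059]
orientation: [[0.986, 0.169, -0.001], [0.169, -0.986, 0.0], [-0.001, -0.0, -1.0]]
wrist_force: [0.0, 0.5, 0.5]
finger_gap: 0.0005
finger_force: 0.0
```

step_arm:
  motion: [0, 0, 0.004, 0, 0, 0, 0, 0, 0.008, 0, 0, 0, 0, 0, 0.012, 0, 0, 0, 0, 0, 0.014, 0, 0, 0, 0, 0, 0.014, 0, 0, 0]

```text
time: 6.95
eef_pos: [0.4795, -0.1278, -0.0197]
orientation: [[0.986, 0.169, -0.001], [0.169, -0.986, 0.0], [-0.001, -0.0, -1.0]]
wrist_force: [-0.1, -0.6, 0.3]
finger_gap: 0.0003
finger_force: 0.0
```

step_arm:
  motion: [0, 0, 0.002, 0, 0, 0, 0, 0, 0.004, 0, 0, 0, 0, 0, 0.004, 0, 0, 0]

```text
time: 7.25
eef_pos: [0.4796, -0.1279, -0.0235]
orientation: [[0.986, 0.169, -0.0], [0.169, -0.986, 0.0], [-0.0, -0.0, -1.0]]
wrist_force: [0.0, -0.3, 0.1]
finger_gap: 0.0004
finger_force: 0.0
```

step_arm:
  motion: [0, 0, 0.002, 0, 0, 0, 0, 0, 0.004, 0, 0, 0, 0, 0, 0.004, 0, 0, 0]

```text
time: 7.55
eef_pos: [0.4796, -0.1278, -0.0276]
orientation: [[0.986, 0.169, -0.0], [0.169, -0.986, 0.0], [-0.0, -0.0, -1.0]]
wrist_force: [0.4, 0.3, -0.5]
finger_gap: 0.0003
finger_force: 0.0
```

step_arm:
  motion: [0, 0, 0.002, 0, 0, 0, 0, 0, 0.003, 0, 0, 0, 0, 0, 0.003, 0, 0, 0]

```text
time: 7.85
eef_pos: [0.4797, -0.1278, -0.0305]
orientation: [[0.986, 0.169, -0.0], [0.169, -0.986, 0.0], [-0.0, -0.0, -1.0]]
wrist_force: [0.3, 0.1, 0.3]
finger_gap: 0.0006
finger_force: 0.0
```

step_arm:
  motion: [0, 0, 0.002, 0, 0, 0, 0, 0, 0.003, 0, 0, 0, 0, 0, 0.003, 0, 0, 0]

```text
time: 8.15
eef_pos: [0.4797, -0.1279, -0.0335]
orientation: [[0.986, 0.169, -0.0], [0.169, -0.986, 0.0], [-0.0, -0.0, -1.0]]
wrist_force: [0.6, 0.1, -1.1]
finger_gap: 0.0008
finger_force: 0.0
```

step_arm:
  motion: [0, 0, 0.002, 0, 0, 0, 0, 0, 0.003, 0, 0, 0, 0, 0, 0.003, 0, 0, 0]

```text
time: 8.45
eef_pos: [0.4797, -0.1278, -0.0365]
orientation: [[0.986, 0.169, -0.0], [0.169, -0.986, 0.0], [-0.0, -0.0, -1.0]]
wrist_force: [-0.0, 0.6, 0.7]
finger_gap: 0.0006
finger_force: 0.0
```

Run:
```python
from h import *
s=ctrl.read_state();P=s['eef_pos'];print(P,s['wrist_force'],proj('scene',P+[0,0,.035]))
a=snap('scene','s5.png');b=cv2.imread('pics/s1.png').astype(int)
for c in(300,303,306,309):print(c,[tuple(int(v) for v in a[r,c,::-1]) for r in range(200,236,3)])
```

```text
[ 0.47967532 -0.12779518 -0.03648878] [-0.03441646  0.61004761  0.65029004] [[305.68222848 224.60769949]]
300 [(121, 120, 122), (93, 91, 92), (113, 111, 112), (124, 125, 126), (121, 122, 125), (124, 123, 125), (119, 120, 120), (118, 116, 120), (100, 103, 105), (104, 102, 104), (98, 95, 92), (101, 98, 96)]
303 [(128, 127, 127), (116, 115, 116), (116, 115, 116), (124, 124, 124), (122, 123, 124), (123, 122, 125), (126, 124, 126), (123, 121, 123), (112, 113, 115), (104, 103, 103), (102, 99, 100), (98, 93, 92)]
306 [(126, 127, 128), (126, 127, 127), (125, 125, 129), (127, 123, 126), (125, 124, 126), (124, 125, 125), (126, 123, 124), (126, 124, 125), (116, 117, 119), (106, 104, 108), (109, 106, 106), (100, 97, 98)]
309 [(126, 123, 125), (128, 127, 130), (122, 121, 124), (123, 121, 124), (125, 125, 123), (129, 127, 128), (125, 124, 128), (128, 125, 128), (122, 120, 123), (107, 108, 113), (102, 103, 104), (102, 99, 101)]
```

step_arm:
  motion: [0, 0, 0.001, 0, 0, 0, 0, 0, 0.002, 0, 0, 0, 0, 0, 0.002, 0, 0, 0]

```text
time: 8.8
eef_pos: [0.4798, -0.1278, -0.0384]
orientation: [[0.986, 0.169, -0.0], [0.169, -0.986, 0.0], [-0.0, -0.0, -1.0]]
wrist_force: [-0.2, 0.0, 0.5]
finger_gap: 0.0006
finger_force: 0.0
```

step_arm:
  motion: [0, 0, 0.001, 0, 0, 0, 0, 0, 0.002, 0, 0, 0, 0, 0, 0.002, 0, 0, 0]

```text
time: 9.1
eef_pos: [0.4799, -0.1279, -0.0386]
orientation: [[0.986, 0.169, 0.001], [0.169, -0.986, -0.0], [0.001, 0.001, -1.0]]
wrist_force: [-4.3, 0.4, 19.4]
finger_gap: 0.0004
finger_force: 9.8
```

step_arm:
  motion: [0, 0, 0.001, 0, 0, 0, 0, 0, 0.002, 0, 0, 0, 0, 0, 0.002, 0, 0, 0]

```text
time: 9.4
eef_pos: [0.4799, -0.1279, -0.0388]
orientation: [[0.986, 0.169, 0.001], [0.169, -0.986, -0.001], [0.001, 0.001, -1.0]]
wrist_force: [-6.0, 1.7, 41.1]
finger_gap: 0.0004
finger_force: 20.3
```

Bench contact came at reading z = -0.0385, so true z = reading + 38.5 mm. I raise to a true height of 27 mm and push.

step_arm:
  motion: [0, 0, -0.02, 0, 0, 0, 0, 0, -0.031, 0, 0, 0, 0.015, 0, -0.031, 0, 0, 0, 0.025, 0, -0.031, 0, 0, 0, 0.031, 0, -0.031, 0, 0, 0, 0.037, 0, -0.031, 0, 0, 0, 0.042, 0, -0.031, 0, 0, 0, 0.042, 0, -0.031, 0, 0, 0]

```text
time: 10.2
eef_pos: [0.5217, -0.1206, -0.0116]
orientation: [[0.986, 0.169, 0.0], [0.169, -0.986, 0.0], [0.0, -0.0, -1.0]]
wrist_force: [0.5, -0.2, -0.4]
finger_gap: 0.0007
finger_force: 0.0
```

```bash
sed -i "s/(np.array(T)-s\['eef_pos'\])/(np.array(T)-s['eef_pos']-[0,0,.0385])/" h.py
python3 - <<'E'
from h import *
go(W([-.054,0,.027]),9.76)
s=ctrl.read_state();print(s['wrist_force'])
a=snap('scene','s6.png').astype(int);b=cv2.imread('pics/s2.png')[:,:,::-1].astype(int)
print(abs(a-b).sum(2)[190:225:3,252:305:3])
print('TCP px',proj('scene',s['eef_pos']+[0,0,.0385]))
for c in(285,288,291,294):print(c,a[185:225:3,c,0])
E
```

```text
shift [ 0.0214  0.0007 -0.0001] yaw 9.75 turn z -0.01 j [ 13.1  42.2  -4.7 113.1   7.5  24.9 -77.5]
[ 0.47647197 -0.1691448  -0.44758972]
[[  3   5  11  32  73  22  25  43 119 159 201 232 149 150  33 257 258  84]
 [  5   3  43 232  32  31  61  31   5  25 194 215 236 288 243 229 147 188]
 [ 27 183 156   8   7   7   7   6  14  33  98 191 234 278 291 296 278 171]
 [ 10  18  11  16  16   7   2  11  41  56 139 152  84 130 253 206 102   2]
 [ 46  13   7  37  39   2  13  10  76  77 141 176 256  60  51  10   2   4]
 [155  13  10  31  23  64  51  40  74  36 118 170 279 150   9   1   8  13]
 [ 49   8  10  14  32  15   8  24  34 112  16 189 279 213  31  12   3   3]
 [  6   6   2  10   5  11  10   5  13  43  32  40 119  32   4   2   8   3]
 [  5  10   3   7   1   6  30 122  23  10  41  96  33   4   9  14   2   7]
 [  3   7   5   3   4   7  75 209 236  14 104  41  10   1  10   6   5   6]
 [  8   2   6   3   9  58  94  86  97   4  32   4   2   4   5   4   3   7]
 [  3   2   8   5  18  78 123 152  57   4   3   5   8   5  10   5  12  55]]
TCP px [[287.80902061 207.75625195]]
285 [128 127 130 128 126 126 125 126  70  57  65  58  63  87]
288 [126 125 126 127 122 124 124 128 104  65  61  72  99  99]
291 [124 128 125 124 127 122 128 125 105  64  79 104 107 105]
294 [118 117 112 124 124 122 126  90  67  84 104 111 108 101]
```

step_arm:
  motion: [0.003, 0, 0, 0, 0, 0, 0.006, 0, 0, 0, 0, 0, 0.009, 0, 0, 0, 0, 0, 0.011, 0, 0, 0, 0, 0, 0.011, 0, 0, 0, 0, 0]

```text
time: 10.75
eef_pos: [0.5326, -0.1188, -0.0113]
orientation: [[0.986, 0.169, 0.001], [0.169, -0.986, 0.0], [0.001, 0.0, -1.0]]
wrist_force: [-0.1, 0.5, -0.5]
finger_gap: 0.0002
finger_force: 0.0
```

step_arm:
  motion: [0.001, 0, 0, 0, 0, 0, 0.002, 0, 0, 0, 0, 0, 0.003, 0, 0, 0, 0, 0, 0.003, 0, 0, 0, 0, 0]

```text
time: 11.15
eef_pos: [0.5352, -0.1184, -0.0113]
orientation: [[0.986, 0.169, 0.0], [0.169, -0.986, 0.0], [0.0, 0.0, -1.0]]
wrist_force: [-1.2, -0.3, 0.7]
finger_gap: 0.0004
finger_force: 0.4
```

step_arm:
  motion: [0.001, 0, 0, 0, 0, 0, 0.002, 0, 0, 0, 0, 0, 0.002, 0, 0, 0, 0, 0]

```text
time: 11.45
eef_pos: [0.5374, -0.118, -0.0113]
orientation: [[0.986, 0.169, 0.001], [0.169, -0.986, 0.0], [0.001, 0.0, -1.0]]
wrist_force: [-1.1, -0.5, 0.7]
finger_gap: 0.0005
finger_force: 0.2
```

step_arm:
  motion: [0.001, 0, 0, 0, 0, 0, 0.002, 0, 0, 0, 0, 0, 0.002, 0, 0, 0, 0, 0]

```text
time: 11.75
eef_pos: [0.5394, -0.1176, -0.0113]
orientation: [[0.986, 0.169, 0.001], [0.169, -0.986, 0.0], [0.001, 0.0, -1.0]]
wrist_force: [-0.6, -1.0, -0.1]
finger_gap: 0.001
finger_force: 0.2
```

step_arm:
  motion: [0.001, 0, 0, 0, 0, 0, 0.002, 0, 0, 0, 0, 0, 0.002, 0, 0, 0, 0, 0]

```text
time: 12.05
eef_pos: [0.5402, -0.1175, -0.0114]
orientation: [[0.986, 0.169, -0.001], [0.169, -0.986, -0.0], [-0.001, -0.0, -1.0]]
wrist_force: [-2.3, -0.0, 1.4]
finger_gap: 0.0003
finger_force: 1.3
```

step_arm:
  motion: [0.001, 0, 0, 0, 0, 0, 0.002, 0, 0, 0, 0, 0, 0.002, 0, 0, 0, 0, 0]

```text
time: 12.35
eef_pos: [0.5401, -0.1175, -0.0115]
orientation: [[0.986, 0.169, -0.005], [0.169, -0.986, -0.0], [-0.005, -0.001, -1.0]]
wrist_force: [-6.4, -1.8, 5.5]
finger_gap: 0.0006
finger_force: 3.2
```

step_arm:
  motion: [0.002, 0, 0, 0, 0, 0, 0.003, 0, 0, 0, 0, 0, 0.003, 0, 0, 0, 0, 0]

```text
time: 12.65
eef_pos: [0.54, -0.1175, -0.0118]
orientation: [[0.986, 0.168, -0.01], [0.168, -0.986, -0.001], [-0.01, -0.001, -1.0]]
wrist_force: [-10.6, -1.4, 8.8]
finger_gap: 0.0003
finger_force: 5.3
```

step_arm:
  motion: [-0.02, 0, 0, 0, 0, 0, -0.06, 0, 0, 0, 0, 0, -0.07, 0, -0.04, 0, 0, 0, -0.07, 0, -0.09, 0, 0, 0, -0.07, 0, -0.14, 0, 0, -5, -0.07, 0, -0.17, 0, 0, -13, -0.07, 0, -0.17, 0, 0, -21, -0.07, 0, -0.17, 0, 0, -29]
  jaw: 0.05

```text
time: 13.45
eef_pos: [0.4794, -0.1285, 0.1606]
orientation: [[0.776, 0.63, 0.006], [0.63, -0.776, -0.001], [0.004, 0.005, -1.0]]
wrist_force: [-0.1, -0.0, -0.4]
finger_gap: 0.0496
finger_force: 0.0
```

Run:
```python
from h import *
go(W([0,0,.15]),0)
a=snap('scene','s7.png')
cv2.imwrite('pics/c7.png',cv2.resize(a[140:240,215:315,::-1],(600,600),interpolation=2))
```

```text
shift [0.103  0.0578 0.0498] yaw 39.07 turn z 39.07 j [ 23.9  24.5 -16.9 111.4   9.8  45.1 -49.4]
```

View pics/c7.png

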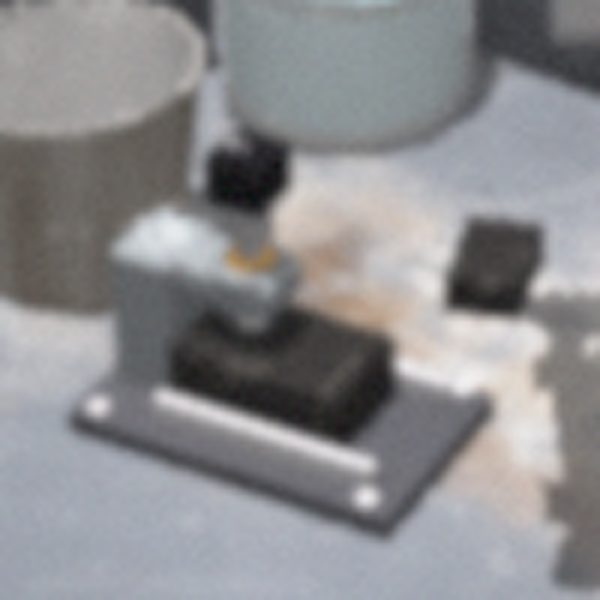

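The block is now home against the post, with the foot above it, not touching. The knob is at about (256,169) in the scene image. Next I pre-rotate the wrist about half a turn back so one grasp covers the whole turn.

step_arm:
  motion: [0, 0, 0, 0, 0, -8.5, 0, 0, 0, 0, 0, -17, 0, 0, 0, 0, 0, -25.5, 0, 0, 0, 0, 0, -34, 0, 0, 0, 0, 0, -42.5, 0, 0, 0, 0, 0, -51, 0, 0, 0, 0, 0, -59.5, 0, 0, 0, 0, 0, -68]

```text
time: 14.3
eef_pos: [0.4779, -0.1281, 0.1587]
orientation: [[-0.291, 0.957, 0.002], [0.957, 0.291, 0.001], [0.0, 0.002, -1.0]]
wrist_force: [0.4, -0.3, -0.8]
finger_gap: 0.0503
finger_force: 0.0
```

step_arm:
  motion: [0, 0, 0, 0, 0, -8.5, 0, 0, 0, 0, 0, -17, 0, 0, 0, 0, 0, -25.5, 0, 0, 0, 0, 0, -34, 0, 0, 0, 0, 0, -42.5, 0, 0, 0, 0, 0, -51, 0, 0, 0, 0, 0, -59.5, 0, 0, 0, 0, 0, -68]

```text
time: 15.1
eef_pos: [0.4778, -0.128, 0.1587]
orientation: [[-0.996, 0.089, 0.002], [0.089, 0.996, 0.001], [-0.001, 0.001, -1.0]]
wrist_force: [-0.3, 0.3, -0.3]
finger_gap: 0.0501
finger_force: 0.0
```

Run:
```python
from h import *
go(W([0,0,.15]),180)
# refine knob angle: silhouettes in t0
im=cv2.imread('pics/t0.png');g=im[:,:,1]
print(g[160:184,250:272])
print(proj('top',W([0,0,.1135])))
```

```text
shift [-0.1161  0.0299  0.0474] yaw 174.92 turn z -5.08 j [ 48.1  32.6 -54.4 110.9  33.   53.5  62.3]
[[201 203 236 227 243 235 222 219 196 190 191 202 180  91  73  80 118 115
  222 255 255 236]
 [203 199 225 233 228 245 224 232 217 214 199 197 202 108  59  65 122 112
  169 255 255 191]
 [206 207 201 246 246 240 201 214 200 189 191 202 214 132  69  63 119 119
  128 166 157 130]
 [209 207 198 248 254 255 224 231 216 213 199 202 219 184  93  64 123 121
  123 116 114 110]
 [200 208 202 250 247 243 204 220 206 216 197 180 195 184  97  63 124 122
  119 119 123 116]
 [184 213 208 245 234 239 206 199 199 199 199 185 118  93  71  71 124 131
  121 121 121 118]
 [193 211 190 214 209 212 209 207 209 210 212 172 111  67  69  70  82 119
  127 124 116 112]
 [109 113 163 212 221 218 182 137 122 104  82  76  71  57  73  72  63 121
  117 112 115 120]
 [ 75  63 156 168 112  90  77  60 163 178  81  53  65  61  67  72  66 110
  227 255 161 113]
 [ 80  65 145 165  75  62  65  55 174 193  98  64  68  69  59  71  65  94
  255 255 127 102]
 [ 79  70 110 118  66  72  75  58 173 245 116  60  67  67  61  70 11
[... 564 characters left out ...]
   64 120 255 165]
 [123 123 121 161 160  70  67  66  59  58  50  52  48  47  36  62  75  76
   61  91 255 228]
 [129 120 123 134 214  90  31  42  39  38  38  58  61  66 101  76  58  63
   62  68 255 255]
 [127 124 126  94 190 159 106  60  79 115 125  68  95 108 105  73  63  57
   46  48 255 255]
 [127 131 138 108  94 201 228 132 105 113 116  99 104 102 104  83  58  58
   60  48 179 255]
 [121 129  96  90  60 156 201 119 106 110 109 114 153 151 154  84  60  59
   69  49 122 255]
 [100  80  65  60  53 153 184 179 161 113 113  86 105  89  80  64  52  62
   60  56  80 255]
 [ 55  57  69  65  65  86 106 104  89  66  67  58  55  54  49  52  48  68
   65  62  59 255]]
[[259.58260624 172.14433591]]
```

step_arm:
  motion: [-0.03, 0.0075, 0, 0, 0, -4, -0.06, 0.015, 0, 0, 0, -8, -0.09, 0.0225, 0, 0, 0, -12, -0.1161, 0.0299, 0, 0, 0, -13, -0.1161, 0.0299, 0, 0, 0, -13, -0.1161, 0.0299, 0.02, 0, 0, -13, -0.1161, 0.0299, 0.04, 0, 0, -13, -0.1161, 0.0299, 0.04, 0, 0, -13]

```text
time: 15.9
eef_pos: [0.5929, -0.1096, 0.1162]
orientation: [[-0.991, -0.133, -0.005], [-0.133, 0.991, 0.0], [0.005, 0.001, -1.0]]
wrist_force: [-0.3, -0.6, 0.4]
finger_gap: 0.0497
finger_force: 0.0
```

Run:
```python
from h import *
go(W([0,0,.09]),-172)
s=ctrl.read_state();P=s['eef_pos']+[0,0,.0385];R=np.array(s['orientation'])
a=snap('scene','s8.png')
for y in(-.0375,.0375,-.025,.025):print(y,proj('scene',P+R@[0,y,0]))
print('knob',proj('scene',W([0,0,.114])),proj('scene',W([0,0,.094])))
print(a[130:182:2,232:284:2,0])
```

```text
shift [-0.0037  0.0007  0.0647] yaw -172.37 turn z -0.37 j [ 37.9  44.6 -52.3  96.6  40.   59.7  69.7]
-0.0375 [[267.21972311 137.92780337]]
0.0375 [[246.63815558 153.43093135]]
-0.025 [[263.95595757 140.3859234 ]]
0.025 [[250.24155101 150.7163152 ]]
knob [[256.12207104 162.75507337]] [[256.35590666 171.05409398]]
[[ 63  61  58  61  69 104 120 121 120 128 124 136 149 166 142  45  22  44
  111 155 206 209 207 199 197 197]
 [ 63  61  61  61  64  97 122 118 119 125 131 146 151 162 145  48  22  51
  111 153 204 207 204 200 199 198]
 [ 60  61  59  61  64 107 120 121 123 127 128 144 152 152 135  45  29  48
  113 141 195 206 206 202 202 198]
 [ 65  59  56  59  67 112 122 123 125 127 125 131 140 150 119  33  27  48
  110 155 202 208 204 200 198 194]
 [105 114  85  71  61 100 125 129 133 128 125 133 131 129 117  43  21  35
  110 169 197 203 201 199 194 183]
 [171 179 155 143 116 122 136 136 146 137 127 134 138 143 123  77  51  52
  110 142 153 167 168 159 153 136]
 [175 174 168 165 163 153 141 143 143 140 131 130 136 142 144 136 126 121
  135 141 140 140 140 138 137 136]
 [168 166 165 166 160
[... 1350 characters left out ...]
72 183 198
  190 189 195 197 198 195 189 180]
 [103 105 103 104 101 104  98 131 136  40  18  18  20  15  17  86 193 209
  205 204 202 198 199 198 192 192]
 [106 104 106 107 102 107 106 109  99  42  23  24  21  22  60 155 216 213
  209 206 205 205 206 204 203 199]
 [106 101 105 110 124 152 135 116 108  84  65  51  30  43 132 202 216 208
  202 199 202 209 209 206 205 203]
 [102 109 120 163 184 210 196 173 137 116 102  98  94  96 160 211 210 206
  200 192 191 194 189 180 157 160]
 [101 113 157 204 212 226 228 196 133 111 107 107 112 116 161 208 205 203
  178 142 135 139 124 118 113 117]
 [107 144 187 210 213 215 199 154 110 106 107 113 110 122 151 188 193 180
  127  95  91  94 100 104 110 111]]
```

step_arm:
  motion: [-0.0037, 0.0007, 0.015, 0, 0, 0, -0.0037, 0.0007, 0.03, 0, 0, 0, -0.0037, 0.0007, 0.038, 0, 0, 0, -0.0037, 0.0007, 0.044, 0, 0, 0, -0.0037, 0.0007, 0.044, 0, 0, 0]

```text
time: 16.45
eef_pos: [0.5981, -0.1081, 0.0737]
orientation: [[-0.991, -0.135, -0.002], [-0.135, 0.991, 0.0], [0.002, 0.0, -1.0]]
wrist_force: [-0.3, -0.3, -0.4]
finger_gap: 0.0499
finger_force: 0.0
```

step_arm:
  motion: [0, 0, 0.005, 0, 0, 0, 0, 0, 0.01, 0, 0, 0, 0, 0, 0.014, 0, 0, 0, 0, 0, 0.014, 0, 0, 0]

```text
time: 16.85
eef_pos: [0.5984, -0.1082, 0.0601]
orientation: [[-0.991, -0.135, -0.001], [-0.135, 0.991, -0.0], [0.001, 0.0, -1.0]]
wrist_force: [0.3, -1.0, 1.2]
finger_gap: 0.0501
finger_force: 0.0
```

Run:
```python
from h import *
go(W([0,0,.09]),-172)
```

```text
shift [0.0023 0.     0.0086] yaw -172.26 turn z -0.26 j [ 36.   48.5 -49.3  98.6  44.3  54.4  66.6]
```

step_arm:
  motion: [0.0023, 0, 0.004, 0, 0, 0, 0.0023, 0, 0.008, 0, 0, 0, 0.0023, 0, 0.008, 0, 0, 0]

```text
time: 17.15
eef_pos: [0.596, -0.1085, 0.0521]
orientation: [[-0.991, -0.135, -0.001], [-0.135, 0.991, -0.0], [0.001, 0.0, -1.0]]
wrist_force: [0.1, 0.1, 1.0]
finger_gap: 0.0496
finger_force: 0.0
```

step_arm:
  motion: [0, 0, 0, 0, 0, 0, 0, 0, 0, 0, 0, 0, 0, 0, 0, 0, 0, 0, 0, 0, 0, 0, 0, 0, 0, 0, 0, 0, 0, 0, 0, 0, 0, 0, 0, 0]
  jaw: 0.0

```text
time: 17.75
eef_pos: [0.5964, -0.1061, 0.0529]
orientation: [[-0.991, -0.136, 0.0], [-0.136, 0.991, 0.003], [-0.0, 0.003, -1.0]]
wrist_force: [-1.9, 5.2, 0.9]
finger_gap: 0.0237
finger_force: 29.9
```

```bash
cat >> h.py <<'E'
def q():
    s=ctrl.read_state();R=np.array(s['orientation'])
    print('t',s['time'],'P',s['eef_pos'].round(4),'yaw',np.degrees(np.arctan2(R[1,0],R[0,0])).round(2),'F',s['wrist_force'].round(1),'Ftool',(R.T@s['wrist_force']).round(1),'M',s['torque'].round(3),'gap',round(s['finger_gap'],4),round(s['finger_force'],1),'j',s['joint_pos'].round(1))
E
python3 -c "from h import *;q();go(W([0,0,.09]),-172)"
```

```text
t 17.75 P [ 0.5964 -0.1061  0.0529] yaw -172.18 F [-1.9  5.2  0.9] Ftool [ 1.2  5.4 -0.9] M [1.368 0.168 0.116] gap 0.0237 29.9 j [ 35.8  48.9 -49.   99.2  44.8  53.5  66. ]
shift [ 0.0006 -0.0023  0.0014] yaw -172.18 turn z -0.18 j [ 35.8  48.9 -49.   99.2  44.8  53.5  66. ]
```

The knob is gripped with a gap of 23.7 mm, so it's square and aligned. The axis lies about 2.5 mm toward tool +y, so I relieve that and begin turning while following the sink.

step_arm:
  motion: [0, 0.0025, 0, 0, 0, 0, 0, 0.0025, 0.0002, 0, 0, 5, 0, 0.0025, 0.0004, 0, 0, 10, 0, 0.0025, 0.0006, 0, 0, 15, 0, 0.0025, 0.0008, 0, 0, 20, 0, 0.0025, 0.0011, 0, 0, 25, 0, 0.0025, 0.0013, 0, 0, 30]

```text
time: 18.45
eef_pos: [0.5963, -0.1068, 0.0516]
orientation: [[-0.924, 0.382, 0.0], [0.382, 0.924, -0.002], [-0.001, -0.001, -1.0]]
wrist_force: [-0.5, 1.0, 1.8]
finger_gap: 0.024
finger_force: 29.9
```

```bash
python3 -c "from h import *;q()"
```

```text
t 18.45 P [ 0.5963 -0.1068  0.0516] yaw 157.53 F [-0.5  1.   1.8] Ftool [ 0.8  0.8 -1.8] M [0.212 0.104 0.096] gap 0.024 29.9 j [ 32.   46.4 -41.4  99.5  39.1  49.6  40.4]
```

step_arm:
  motion: [0, 0, 0.0002, 0, 0, 4, 0, 0, 0.0003, 0, 0, 8, 0, 0, 0.0005, 0, 0, 12]

```text
time: 18.75
eef_pos: [0.5961, -0.1071, 0.0511]
orientation: [[-0.825, 0.566, -0.0], [0.566, 0.825, -0.002], [-0.001, -0.002, -1.0]]
wrist_force: [-0.7, 0.8, 1.8]
finger_gap: 0.0235
finger_force: 29.9
```

```bash
python3 -c "from h import *;q()"
```

```text
t 18.75 P [ 0.5961 -0.1071  0.0511] yaw 145.56 F [-0.7  0.8  1.8] Ftool [ 1.   0.3 -1.8] M [0.173 0.1   0.154] gap 0.0235 29.9 j [ 30.3  45.5 -38.4  99.5  36.6  48.2  30.5]
```

step_arm:
  motion: [0, 0, 0.0002, 0, 0, 4, 0, 0, 0.0003, 0, 0, 8, 0, 0, 0.0005, 0, 0, 12]

```text
time: 19.05
eef_pos: [0.5959, -0.1074, 0.0506]
orientation: [[-0.689, 0.725, -0.001], [0.725, 0.689, -0.002], [-0.001, -0.002, -1.0]]
wrist_force: [-1.9, 0.4, 2.6]
finger_gap: 0.0237
finger_force: 29.9
```

```bash
python3 -c "from h import *;q()"
```

```text
t 19.05 P [ 0.5959 -0.1074  0.0506] yaw 133.56 F [-1.9  0.4  2.6] Ftool [ 1.5 -1.1 -2.6] M [0.056 0.267 0.156] gap 0.0237 29.9 j [ 28.6  44.7 -35.2  99.6  34.   46.8  20.8]
```

step_arm:
  motion: [0, 0, 0.0002, 0, 0, 4, 0, 0, 0.0003, 0, 0, 8, 0, 0, 0.0005, 0, 0, 12]

```text
time: 19.35
eef_pos: [0.5956, -0.1076, 0.0501]
orientation: [[-0.523, 0.852, -0.001], [0.852, 0.523, -0.002], [-0.002, -0.002, -1.0]]
wrist_force: [-1.3, 0.2, 3.4]
finger_gap: 0.0236
finger_force: 29.9
```

```bash
python3 -c "from h import *;q()"
```

```text
t 19.35 P [ 0.5956 -0.1076  0.0501] yaw 121.55 F [-1.3  0.2  3.4] Ftool [ 0.9 -1.  -3.4] M [-0.005  0.392  0.165] gap 0.0236 29.9 j [ 26.9  44.  -32.   99.7  31.3  45.6  11.1]
```

step_arm:
  motion: [0, 0, 0.0001, 0, 0, 4, 0, 0, 0.0002, 0, 0, 8, 0, 0, 0.0003, 0, 0, 12]

```text
time: 19.65
eef_pos: [0.5953, -0.1077, 0.0496]
orientation: [[-0.335, 0.942, -0.002], [0.942, 0.335, -0.003], [-0.002, -0.002, -1.0]]
wrist_force: [-1.2, 0.6, 0.0]
finger_gap: 0.0238
finger_force: 29.9
```

```bash
python3 -c "from h import *;q()"
```

```text
t 19.65 P [ 0.5953 -0.1077  0.0496] yaw 109.56 F [-1.2  0.6  0. ] Ftool [ 1. -1. -0.] M [-0.068  0.318  0.148] gap 0.0238 29.9 j [ 25.   43.3 -28.8  99.8  28.4  44.4   1.6]
```

step_arm:
  motion: [0, 0, 0.0001, 0, 0, 4, 0, 0, 0.0002, 0, 0, 8, 0, 0, 0.0004, 0, 0, 12]

```text
time: 19.95
eef_pos: [0.595, -0.1077, 0.0491]
orientation: [[-0.131, 0.991, -0.002], [0.991, 0.131, -0.003], [-0.002, -0.003, -1.0]]
wrist_force: [-1.6, -0.3, 1.3]
finger_gap: 0.0234
finger_force: 29.9
```

```bash
python3 -c "from h import *;q()"
```

```text
t 19.95 P [ 0.595  -0.1077  0.0491] yaw 97.55 F [-1.6 -0.3  1.3] Ftool [-0.1 -1.7 -1.2] M [-0.023  0.429  0.15 ] gap 0.0234 29.9 j [ 23.1  42.7 -25.5  99.8  25.5  43.4  -7.8]
```

step_arm:
  motion: [0, 0, 0.0001, 0, 0, 4, 0, 0, 0.0002, 0, 0, 8, 0, 0, 0.0004, 0, 0, 12]

```text
time: 20.25
eef_pos: [0.5946, -0.1077, 0.0486]
orientation: [[0.078, 0.997, -0.003], [0.997, -0.078, -0.002], [-0.003, -0.003, -1.0]]
wrist_force: [-2.0, -0.1, 1.6]
finger_gap: 0.0239
finger_force: 29.9
```

```bash
python3 -c "from h import *;q()"
```

```text
t 20.25 P [ 0.5946 -0.1077  0.0486] yaw 85.55 F [-2.  -0.1  1.6] Ftool [-0.3 -2.  -1.6] M [-0.026  0.521  0.167] gap 0.0239 29.9 j [ 21.2  42.2 -22.2  99.9  22.4  42.4 -17.1]
```

step_arm:
  motion: [0, 0, 0.0001, 0, 0, 4, 0, 0, 0.0002, 0, 0, 8, 0, 0, 0.0004, 0, 0, 12]

```text
time: 20.55
eef_pos: [0.5944, -0.1076, 0.0481]
orientation: [[0.283, 0.959, -0.003], [0.959, -0.283, -0.002], [-0.003, -0.003, -1.0]]
wrist_force: [-3.4, -1.2, 0.7]
finger_gap: 0.0238
finger_force: 29.9
```

```bash
python3 -c "from h import *;q()"
```

```text
t 20.55 P [ 0.5944 -0.1076  0.0481] yaw 73.55 F [-3.4 -1.2  0.7] Ftool [-2.1 -2.9 -0.6] M [0.029 0.602 0.152] gap 0.0238 29.9 j [ 19.2  41.8 -18.9 100.   19.2  41.6 -26.3]
```

step_arm:
  motion: [0, 0, 0.0001, 0, 0, 4, 0, 0, 0.0002, 0, 0, 8, 0, 0, 0.0004, 0, 0, 12]

```text
time: 20.85
eef_pos: [0.594, -0.1075, 0.0476]
orientation: [[0.476, 0.879, -0.004], [0.879, -0.476, -0.002], [-0.004, -0.003, -1.0]]
wrist_force: [-2.5, 0.1, 0.3]
finger_gap: 0.0239
finger_force: 29.9
```

```bash
python3 -c "from h import *;q()"
```

```text
t 20.85 P [ 0.594  -0.1075  0.0476] yaw 61.56 F [-2.5  0.1  0.3] Ftool [-1.1 -2.2 -0.3] M [0.036 0.674 0.11 ] gap 0.0239 29.9 j [ 17.1  41.5 -15.6 100.1  16.   40.8 -35.4]
```

step_arm:
  motion: [0, 0, 0.0001, 0, 0, 4, 0, 0, 0.0002, 0, 0, 8, 0, 0, 0.0004, 0, 0, 12]

```text
time: 21.15
eef_pos: [0.5938, -0.1073, 0.0474]
orientation: [[0.648, 0.761, -0.004], [0.761, -0.648, -0.002], [-0.004, -0.002, -1.0]]
wrist_force: [-3.9, 0.5, 3.3]
finger_gap: 0.0239
finger_force: 29.9
```

```bash
python3 -c "from h import *;q()"
```

```text
t 21.15 P [ 0.5938 -0.1073  0.0474] yaw 49.58 F [-3.9  0.5  3.3] Ftool [-2.2 -3.3 -3.3] M [0.116 0.867 0.238] gap 0.0239 29.9 j [ 15.1  41.2 -12.3 100.2  12.7  40.2 -44.4]
```

step_arm:
  motion: [0, 0, 0.0001, 0, 0, 3, 0, 0, 0.0002, 0, 0, 6]

```text
time: 21.35
eef_pos: [0.5937, -0.1072, 0.0473]
orientation: [[0.724, 0.69, -0.005], [0.69, -0.724, -0.002], [-0.005, -0.002, -1.0]]
wrist_force: [-3.9, 0.7, 3.4]
finger_gap: 0.0237
finger_force: 30.0
```

```bash
python3 -c "from h import *;q()"
```

```text
t 21.35 P [ 0.5937 -0.1072  0.0473] yaw 43.64 F [-3.9  0.7  3.4] Ftool [-2.4 -3.2 -3.4] M [0.14  1.008 0.26 ] gap 0.0237 30.0 j [ 14.1  41.1 -10.6 100.2  11.1  40.  -48.9]
```

step_arm:
  motion: [0, 0, 0.0001, 0, 0, 3, 0, 0, 0.0002, 0, 0, 6]

```text
time: 21.55
eef_pos: [0.5936, -0.1071, 0.0472]
orientation: [[0.792, 0.611, -0.005], [0.611, -0.792, -0.002], [-0.005, -0.002, -1.0]]
wrist_force: [-3.9, -0.0, 2.6]
finger_gap: 0.0244
finger_force: 30.0
```

```bash
python3 -c "from h import *;q()"
```

```text
t 21.55 P [ 0.5936 -0.1071  0.0472] yaw 37.64 F [-3.9 -0.   2.6] Ftool [-3.1 -2.4 -2.6] M [0.208 0.988 0.265] gap 0.0244 30.0 j [ 13.   41.   -8.9 100.3   9.4  39.7 -53.3]
```

step_arm:
  motion: [0, 0, 0.0001, 0, 0, 3, 0, 0, 0.0003, 0, 0, 6]

```text
time: 21.75
eef_pos: [0.5936, -0.1069, 0.0469]
orientation: [[0.851, 0.525, -0.005], [0.525, -0.851, -0.001], [-0.005, -0.001, -1.0]]
wrist_force: [-3.9, 1.0, 4.3]
finger_gap: 0.0236
finger_force: 30.0
```

```bash
python3 -c "from h import *;q()"
```

```text
t 21.75 P [ 0.5936 -0.1069  0.0469] yaw 31.65 F [-3.9  1.   4.3] Ftool [-2.8 -2.9 -4.3] M [0.259 1.071 0.287] gap 0.0236 30.0 j [ 12.   40.9  -7.3 100.3   7.6  39.5 -57.8]
```

The bite was felt near yaw 61°: torque was 0.11–0.15 before and 0.24 at 49.6°, then a plateau. A quarter turn past that is yaw ≈ -29°, so about 61° more from 31.6°.

step_arm:
  motion: [-0.0008, -0.0005, 0.0002, 0, 0, 5, -0.0015, -0.001, 0.0003, 0, 0, 10, -0.0015, -0.001, 0.0005, 0, 0, 15, -0.0015, -0.001, 0.0007, 0, 0, 20, -0.0015, -0.001, 0.0009, 0, 0, 25, -0.0015, -0.001, 0.0011, 0, 0, 30, -0.0015, -0.001, 0.0013, 0, 0, 35, -0.0015, -0.001, 0.0015, 0, 0, 40]

```text
time: 22.55
eef_pos: [0.5934, -0.1059, 0.0454]
orientation: [[0.989, -0.146, -0.002], [-0.146, -0.989, -0.0], [-0.002, 0.001, -1.0]]
wrist_force: [-1.6, 1.6, 1.2]
finger_gap: 0.0239
finger_force: 30.0
```

```bash
python3 -c "from h import *;q()"
```

```text
t 22.55 P [ 0.5934 -0.1059  0.0454] yaw -8.39 F [-1.6  1.6  1.2] Ftool [-1.8 -1.4 -1.2] M [0.465 0.304 0.323] gap 0.0239 30.0 j [  5.   40.9   3.9 100.8  -4.1  38.5 -87.2]
```

step_arm:
  motion: [0, 0, 0.0001, 0, 0, 3, 0, 0, 0.0002, 0, 0, 6]

```text
time: 22.75
eef_pos: [0.5934, -0.1058, 0.0452]
orientation: [[0.969, -0.247, -0.002], [-0.247, -0.969, -0.0], [-0.002, 0.001, -1.0]]
wrist_force: [-1.3, 1.9, -0.6]
finger_gap: 0.0239
finger_force: 30.0
```

```bash
python3 -c "from h import *;q()"
```

```text
t 22.75 P [ 0.5934 -0.1058  0.0452] yaw -14.3 F [-1.3  1.9 -0.6] Ftool [-1.7 -1.5  0.6] M [0.504 0.251 0.307] gap 0.0239 30.0 j [  4.   41.    5.6 100.9  -5.8  38.5 -91.5]
```

step_arm:
  motion: [0, 0, 0.0001, 0, 0, 3, 0, 0, 0.0002, 0, 0, 6]

```text
time: 22.95
eef_pos: [0.5934, -0.1056, 0.0449]
orientation: [[0.938, -0.347, -0.002], [-0.347, -0.938, 0.0], [-0.002, 0.001, -1.0]]
wrist_force: [-0.7, 1.8, -1.1]
finger_gap: 0.0238
finger_force: 30.1
```

```bash
python3 -c "from h import *;q()"
```

```text
t 22.95 P [ 0.5934 -0.1056  0.0449] yaw -20.29 F [-0.7  1.8 -1.1] Ftool [-1.3 -1.4  1.1] M [0.589 0.22  0.37 ] gap 0.0238 30.1 j [  2.9  41.1   7.3 100.9  -7.6  38.6 -95.9]
```

step_arm:
  motion: [0, 0, 0.0001, 0, 0, 3, 0, 0, 0.0002, 0, 0, 6]

```text
time: 23.15
eef_pos: [0.5935, -0.1055, 0.0447]
orientation: [[0.897, -0.443, -0.002], [-0.443, -0.897, 0.0], [-0.002, 0.001, -1.0]]
wrist_force: [-0.8, 2.2, -0.3]
finger_gap: 0.0237
finger_force: 30.0
```

```bash
python3 -c "from h import *;q()"
```

```text
t 23.15 P [ 0.5935 -0.1055  0.0447] yaw -26.29 F [-0.8  2.2 -0.3] Ftool [-1.7 -1.6  0.3] M [0.682 0.137 0.242] gap 0.0237 30.0 j [   1.9   41.3    8.9  101.    -9.4   38.6 -100.3]
```

step_arm:
  motion: [0, 0, 0, 0, 0, 0]

```text
time: 23.25
eef_pos: [0.5935, -0.1054, 0.0447]
orientation: [[0.897, -0.442, -0.002], [-0.442, -0.897, 0.0], [-0.002, 0.001, -1.0]]
wrist_force: [-1.2, 2.8, -0.6]
finger_gap: 0.0235
finger_force: 29.9
```

```bash
python3 -c "from h import *;q()"
```

```text
t 23.25 P [ 0.5935 -0.1054  0.0447] yaw -26.22 F [-1.2  2.8 -0.6] Ftool [-2.3 -2.   0.6] M [0.643 0.3   0.131] gap 0.0235 29.9 j [   1.9   41.3    8.9  101.    -9.4   38.6 -100.2]
```

step_arm:
  motion: [0, 0, 0, 0, 0, 0]

```text
time: 23.35
eef_pos: [0.5935, -0.1055, 0.0447]
orientation: [[0.897, -0.441, -0.002], [-0.441, -0.897, 0.0], [-0.002, 0.0, -1.0]]
wrist_force: [-2.1, 1.9, 0.1]
finger_gap: 0.0237
finger_force: 29.9
```

```bash
python3 -c "from h import *;q()"
```

```text
t 23.35 P [ 0.5935 -0.1055  0.0447] yaw -26.18 F [-2.1  1.9  0.1] Ftool [-2.7 -0.8 -0.1] M [0.76  0.334 0.05 ] gap 0.0237 29.9 j [   1.9   41.2    8.9  101.    -9.4   38.6 -100.2]
```

The knob is about 88° past the bite, with moving torque around 0.24–0.3. I release and withdraw upward.

step_arm:
  motion: [0, 0, 0, 0, 0, 0, 0, 0, 0, 0, 0, 0, 0, 0, 0, 0, 0, 0, 0, 0, 0, 0, 0, 0, 0, 0, 0, 0, 0, 0]
  jaw: 0.05

```text
time: 23.85
eef_pos: [0.5945, -0.1061, 0.0449]
orientation: [[0.897, -0.443, 0.0], [-0.443, -0.897, -0.0], [0.0, 0.0, -1.0]]
wrist_force: [0.6, 0.7, 0.4]
finger_gap: 0.0498
finger_force: 0.0
```

step_arm:
  motion: [0, 0, -0.01, 0, 0, 0, 0, 0, -0.03, 0, 0, 0, 0, 0, -0.06, 0, 0, 0, 0, 0, -0.1, 0, 0, 0, 0, 0, -0.14, 0, 0, 0, 0, 0, -0.14, 0, 0, 0, 0, 0, -0.14, 0, 0, 0]

```text
time: 24.55
eef_pos: [0.5949, -0.1059, 0.1863]
orientation: [[0.897, -0.443, 0.003], [-0.443, -0.897, -0.0], [0.002, -0.001, -1.0]]
wrist_force: [0.9, 0.7, -0.4]
finger_gap: 0.0498
finger_force: 0.0
```

Run:
```python
from h import *
q()
a=snap('scene','s9.png').astype(int);b=cv2.imread('pics/s7.png')[:,:,::-1].astype(int)
d=abs(a-b).sum(2);print(d[180:228:3,240:300:3])
```

```text
t 24.55 P [ 0.5949 -0.1059  0.1863] yaw -26.27 F [ 0.9  0.7 -0.4] Ftool [ 0.6 -1.   0.4] M [ 0.042 -0.002  0.003] gap 0.0498 0.0 j [   0.3   31.3   11.4   93.7   -7.2   55.6 -102.2]
[[334 341 315 263 186  41  13  23   1   6   6  26 129 242 284 284 257 157
   86  70]
 [230 226 253 255 168  67  56  20  36 107 141 208 267 286 277 282 288 133
   78 101]
 [ 56  38  92 153 101 100  18  12  75 201 238 250 262 267 276 308 261  66
   53  91]
 [ 52  26   4  33   6   2   5   4 153 210 214 221 236 250 253 296 259  20
   16  15]
 [ 52  13   6  21   2  10   6   9  34  95 160 204 220 238 261 290 257 239
  186 168]
 [ 48  22  50  54  41 173 188  40  17  18   4  18  86 150 278 277 277 302
  298 299]
 [ 29  51  58  87  29  27  27  18   6   1   3  14   2  42 242 280 302 308
  283 287]
 [ 39  34  17  13   6  16   7  12   6  12  13   3   7   6  24  63 178 289
  304 302]
 [ 41 125  49  19  26  16   5   3  13   6   9   7   9   6   3  10  13  85
  199 286]
 [ 21 177  49   5   6  13  10  10   3   9   3   6  14   5   3  11   5   6
    5 201]
 [  8   9  12   6   8   1   3   6  11  10   5   4   5   3  16   3   3  11
    5  56]
 [  2   6  13   3  11   7   1   4   6   4   4   3   5   2  11   4   6   9
    2   1]
 [  9   5   5   1   8   5   4   4   1   7   8   0   2   3   3   4  11   2
    8   2]
 [  1   2  10  13   8   4   4   3   4   4   1   2   7   5   2   3  10   8
    7   2]
 [  4  10   6   9   5   6  11   9   4   5   2   9   1   7   4   1   2   3
    8   4]
 [  3   5   6   5   4   3   6   2   2   8   4   2   7   6  16   3   3   4
    4   2]]
```

```bash
python3 -c "from h import *;print(ctrl.finish_job())"
```

```text
the job is handed in; nothing more can be done
None
```

I pushed the block home against the post, turned the knob about 88° past the felt bite, let go, and handed the job in at about 25 s; the foot's force was inferred from noisy torque readings, not measured, and the result was not reported back.

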